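# Set the grinder's tool rest with the 3 mm gap gauge

## Robot

A 6-joint arm with a two-finger parallel gripper is mounted at the origin on the work surface. World frame = base frame: x ahead of the robot, y to its left, z up, the work surface at z = 0. Lengths are in m, angles in rad, forces in N, time in s.
With the tool pointing down it reaches from about 0.35 to 0.975 m from the base axis. Payload 4.9 kg.
Tool frame: the origin (TCP) lies midway between the tips of the shut fingers; the grasp point (between the pads) lies 19 mm behind it; z points along the fingers, y is the line along which they close (so a half turn about z gives the same grasp; the last joint's range is limited). The gripper opens to 85 mm and grips with 20 to 120 N. Pads are 22 mm wide; open, the fingers measure 114 mm over their backs; the gripper's body (76 mm by 85 mm) begins 54 mm behind the grasp point. The pads swing forward as they close: fully open they stand 13 mm farther back than shut.
Start: joints at [-1.367, 0.053, 1.613, -0, 1.476, -0.119], TCP at [0.198, -0.593, 0.231] pointing down, gripper open.
Joint ranges: [-3.01, 3.01], [-1.01, 2.22], [0.06, 2.58], [-1.02, 4.17], [0.09, 2.62], [-3.14, 3.14]. Speed limits (rad/s): [2.57, 2.57, 3.14, 3.14, 3.14, 3.14].

## Interface

Orientations are given as a rotation vector (axis times angle).
In Python, from station import telemetry, optics, ctrl gives the robot as it stands.
- The arm moves only by the shell command python3 -m pendant 'ROWS' [FORCE]. ROWS is JSON, one flat list of numbers, 7 for each row, row after row: the turn, a rotation vector about the tool's x, y, z as a fraction of full scale, then the shift along the tool's x, y, z as a fraction of full scale, then the opening, from 0 (shut) to 1 (fully open). In form: [ax, ay, az, tx, ty, tz, fingers, ax, ay, az, tx, ty, tz, fingers, ...]. A call has 1 to 12 rows; each row is the pose to reach, as a shift and turn from the pose commanded when the call began, along the tool's axes at that moment; what a row does not reach only later rows make up. Full scale, the value 1, is 300 mm for a shift and 30 degrees for a turn. A row lasts 1/8 s, in which the tool goes at most 62.5 mm and 10.7 degrees, less where a joint would pass 70% of its speed; a pose out of reach is approached as far as the arm can. A call with a number of a shift or a turn outside -1 to 1 is refused whole. A call with a gripper value outside its range is refused whole. The fingers move at their own pace and stop on an object; FORCE is the grip in N (left out, the last holds). Time passes only in rows, so rows that repeat a pose let the fingers close. It gives the time, the measured TCP pose, the force, the opening and the grip force at its end, in the units of the state.
- telemetry.get_obs(): the state, without advancing time (a new reading comes with each control period).
- optics.get_image(name): name is "scene" or "top"; returns a dict with "image" (400x640x3 uint8, red, green, blue), "depth" (400x640 float32, m along the optical axis (not along the pixel's ray), 0 where there is no reading), "fx", "fy", "cx", "cy" (pixels), "dist_coeffs" ([k1, k2, p1, p2, k3] as OpenCV has them; the pictures are not rectified), "rvec" (rotation vector, rad) and "tvec" (3), from world to camera coordinates, as OpenCV has them. Camera axes: x right, y down, z forward; pixel columns grow to the right and rows downward; lengths in m; the calibration is good to about 2 mm. A picture is of the moment at which its call begins.
- ctrl.finish_job(): hands the job in; it is judged then, once.
The state is a dict: "t": time; "q": joint angles; "dq": joint speeds; "effort": joint torques, N m; "tool_pos": TCP position; "tool_rot": TCP orientation; "contact_force": force on the tool from outside, world axes, zero at the start; "wrist_torque": the same for the moment, N m; "opening": finger opening in m; "grip_force": force on a finger pad.
Only numpy, scipy, OpenCV 4.12 (cv2) and the standard library are available. Lean on these libraries where they do the work, as an engineer would, in place of code of your own. Each camera call takes 0.05 s, during which the arm holds its last target. There are 200 camera calls.

## Task

The tool rest on the bench grinder stands too far from its wheel: set the gap to 3 mm with the blue-gripped gauge. Stand the gauge in the gap with its shoulder sitting on the rest and let go, push the rest gently towards the wheel until it just nips the blade, then take the gauge by its grip and draw it straight up: it should come with a light drag (never jam it hard). Put the gauge back in its slot in the block, leave the rest where it was set, and leave everything else alone.

Things in the scene. Friction and masses are not known exactly. Their poses are not given: they have to be found in the camera images.
- wheel: The far grinding wheel of the bench grinder, standing still: pale, 25 mm wide, in a grey guard open at the front. Origin on its axle, 125 mm above the bench; x along the axle, z up, its front, where the tool rest stands, is -y. New it was 150 mm in diameter, now worn down, to as little as 120: the foremost point of its rim (wheel_face), at axle height, lies 60 to 75 mm to -y of here and is not measured.
- rest: Its tool rest: a bare metal plate 70 mm wide (x), 60 mm deep (y), 8 mm thick. Origin mid-way along the top edge that faces the wheel; +y points to the wheel. It slides along y only, under a push of about 6 N, and stays where left. Once the blade is nipped the push rises: 8 to 12 N in all nips it well, over about 15 N jams it.
- rest_edge (a point): The same point: middle of the rest's top edge facing the wheel, 129 mm above the bench, axes as the wheel's. The gap is the level distance (y) from here to the wheel's rim at axle height; it starts at 6 to 24 mm. The edge is square, 8 mm high, from 4 mm above to 4 mm below axle height, and nothing is under the gap.
- rest_push (a point): Centre of the outer face of the rest's turned-down front lip, 60 mm in front of the gap edge and 15 mm below the rest's top; the lip is 70 mm wide and 30 mm high and looks to -y. Pushing here towards +y closes the gap; there is free space in front of it.
- gauge3_grip (a point): The 3 mm gauge (blue grip, about 120 g): a steel plate 3 mm thick (y) standing upright, blade 25 mm wide (x). Its grip block, 28 mm wide (x), is fixed to the plate's -y side only and 18 mm thick, so it forms a shoulder there. This point: inside the grip, 46 mm above the shoulder, 9 mm to -y of the plate's mid-plane; the grip ends 24 mm above, the blade's tip is 96 mm below. On the +y side the plate is flat.
- gauge3: The same 3 mm gauge; origin at shoulder height on the mid-plane of the plate (blade 50 mm down from here, grip 70 mm up). z up, x along the width, +y the flat side, which must look to the wheel. At the start it stands in one of the block's two slots.
- gauge6_grip (a point): The 6 mm gauge with a yellow grip, for another job: same shape but its plate is 6 mm thick. Stands in the block's other slot and stays there. This point lies 46 mm above its shoulder.
- block: Wooden block, 70 x 160 mm and 62 mm high, fixed to the bench. Two slots from above, 29 mm (x) by 8.5 mm (y), 54 mm deep, at y = +40 and -30 mm of its origin (centre of the underside); a gauge stands in each, its shoulder on the block's top; which is in which changes.
- stone1: Bystander: carved river stone, grey, 60 mm wide and 75 mm high, with a red disc mark; origin under its centre.
- stone2: Bystander: greenish stone, 68 mm wide and 62 mm high; origin under its centre.
- stone3: Bystander: mauve-grey stone, 56 mm wide and 68 mm high; origin under its centre.
- chisel1: Bystander: carving chisel lying flat, dark wooden handle, 195 mm long; origin on the bench near its middle.
- mallet: Bystander: wooden mallet lying down, head 52 mm across and 85 mm long; origin on the bench under the head.
- ink_tin: Bystander: low white round pot of red seal paste, 72 mm wide and 22 mm high; origin under its centre.
Not all that is in view belongs to the job. What is shaped like the gauge3 but green is not meant.

How it is judged:
By the outcome, as a careful person would: the job done as asked, in the order asked, and still so for the second after the job is handed in, with the robot touching nothing.
It also fails if it takes over 64 s, if anything falls off the work surface, if the arm or the gripper's body presses on something with over 40 N, if the wrist force passes 120 N, or if a joint passes its speed limit or range.

## Working session

There is one attempt and no reset: what is moved stays moved. The work goes in short steps, Python scripts to look and compute and a shell command to move; the robot and the scene stay as the last step left them, time stands still between calls to the robot, and variables do not carry over. Pictures are saved under pics/ and viewed, at most 10 in all, crops included, and the job is handed in when it is done.

```bash
mkdir -p pics; ls
cat > h.py <<'E'
import numpy as np, cv2
from station import telemetry, optics, ctrl
def grab(n):
    d=optics.get_image(n); np.savez(f'{n}.npz',**d); return d
def load(n): return dict(np.load(f'{n}.npz'))
def cam(d):
    K=np.array([[d['fx'],0,d['cx']],[0,d['fy'],d['cy']],[0,0,1]],float)
    R=cv2.Rodrigues(np.array(d['rvec'],float))[0]; return K,R,np.array(d['tvec'],float).ravel()
def cloud(d):
    K,R,t=cam(d); h,w=d['depth'].shape
    u,v=np.meshgrid(np.arange(w),np.arange(h))
    p=cv2.undistortPoints(np.stack([u,v],-1).reshape(-1,1,2).astype(float),K,np.array(d['dist_coeffs'],float)).reshape(h,w,2)
    P=np.dstack([p,np.ones((h,w))])*d['depth'][...,None]
    W=(P-t)@R; W[d['depth']==0]=np.nan; return W
E
python3 - <<'E'
from h import *
print(telemetry.get_obs())
for n in('scene','top'):
    d=grab(n); cv2.imwrite(f'pics/{n}0.png',d['image'][...,::-1]); K,R,t=cam(d); print(n,-R.T@t,R[2],d['fx'])
E
```

```text
pics
{'t': 0.0, 'q': array([-1.36705239e+00,  5.33546030e-02,  1.61432522e+00, -2.00536561e-06,
        1.47600082e+00, -1.19017467e-01]), 'dq': array([ 1.10138349e-03, -1.52050513e-03, -9.50324694e-05,  1.17201374e-03,
        1.33560742e-03,  1.31928938e-03]), 'effort': array([-6.76006930e-04, -3.93682837e+01, -3.70180964e+01, -2.45353722e-04,
        7.16394105e-03,  1.42455536e-05]), 'tool_pos': array([ 0.19810136, -0.59210244,  0.23004577]), 'tool_rot': array([-3.09871299e+00, -5.04459747e-01,  1.41940130e-04]), 'contact_force': array([-0.1011609 ,  0.46480053, -0.33522543]), 'wrist_torque': array([ 0.07553987, -0.04082191, -0.01523176]), 'grip_force': 0.0, 'opening': 0.08550921492655639}
scene [0.83821977 0.50681142 1.00855687] [-0.29631905 -0.53793851 -0.78918767] 459.79230882542475
top [ 0.38156158 -0.09082603  1.06082624] [ 0.13934564 -0.00510631 -0.99023064] 382.8770186858559
```

View pics/scene0.png

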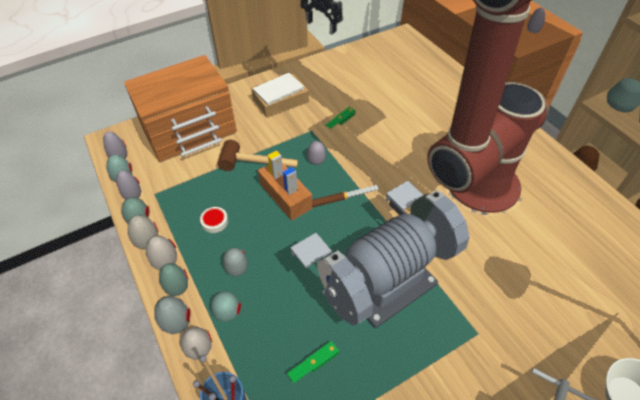

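View pics/top0.png

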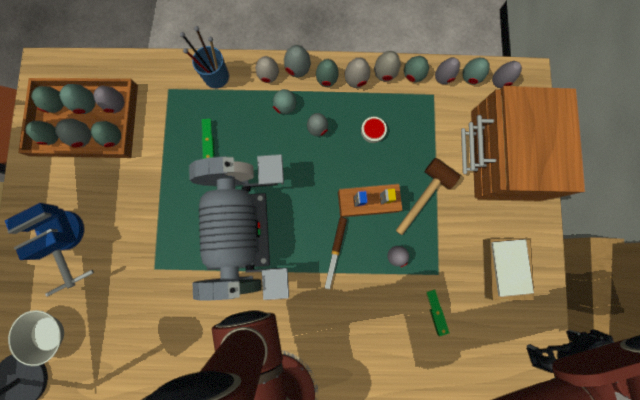

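The far rest is at scene (310,250) / top (270,169). The second rest, at scene (405,195), belongs to the near wheel. The gauge candidates are blue at scene (290,180) / top (361,198), yellow at (274,165), and flat green decoys at (313,361) and (341,118). Blue fits: it stands in the block with a blue grip.

Run:
```python
from h import *
def rect(P,nm):
    c,s,a=cv2.minAreaRect((P[:,:2]*1000).astype(np.float32)); print(nm,len(P),'c',np.round(c,1),'s',np.round(s,1),'a',round(a,1),'med',np.round(np.nanmedian(P,0)*1000,1))
for n,rs,bl in(('scene',(310,250),(287,190)),('top',(270,169),(370,200))):
    d=load(n);W=cloud(d);hsv=cv2.cvtColor(d['image'],cv2.COLOR_RGB2HSV)
    u,v=rs; print(n,'rest',W[v,u])
    c=W[v,u]
    m=(abs(W[...,2]-c[2])<.006)&(np.linalg.norm(W[...,:2]-c[:2],axis=2)<.06)&(hsv[...,1]<60)
    rect(W[m],'rest')
    sub=np.zeros(m.shape,bool);x,y=bl;sub[y-50:y+50,x-60:x+60]=1
    for nm,lo,hi in(('blue',105,130),('yel',22,32)):
        k=sub&(hsv[...,0]>=lo)&(hsv[...,0]<=hi)&(hsv[...,1]>130)
        P=W[k]; zt=np.nanpercentile(P[:,2],90); rect(P[abs(P[:,2]-zt)<.006],nm+f' top z{zt:.3f}')
    k=sub&(abs(W[...,2]-.062)<.006); rect(W[k],'block')
    k=(np.linalg.norm(W[...,:2]-c[:2]-[0,.1],axis=2)<.1)&(W[...,2]>.15); print('guard z',np.nanmax(W[...,2][k]))
    a=d['image'][v-45:v+55,u-80:u+60] if n=='top' else d['image'][v-50:v+80,u-60:u+90]
    cv2.imwrite(f'pics/c_{n}.png',cv2.resize(a[...,::-1],None,fx=4,fy=4,interpolation=cv2.INTER_CUBIC))
d=load('scene');a=np.hstack([d['image'][205:325,280:380],d['image'][140:260,250:350]])
t=load('top')['image'];b=np.hstack([t[130:220,195:295],t[155:245,320:420]])
cv2.imwrite('pics/comb.png',cv2.resize(np.vstack([a,b])[...,::-1],None,fx=2.8,fy=2.8,interpolation=cv2.INTER_CUBIC))
```

```text
scene rest [0.58050491 0.01850596 0.13010909]
rest 769 c [576.5  30.9] s [71.7 93.6] a 3.8 med [579.6  18.5 129.7]
blue top z0.134 51 c [ 512.7 -214.5] s [27.3 18.7] a 25.8 med [ 511.6 -213.6  133.2]
yel top z0.134 54 c [ 520.7 -286.3] s [28.1 18.6] a 5.7 med [ 521.5 -286.4  133.1]
block 918 c [ 461.7 -330. ] s [213.  316.7] a 9.2 med [ 524.5 -225.9   62.9]
guard z 0.21839671603442332
top rest [0.57857208 0.01653221 0.12861557]
rest 704 c [576.4  31.2] s [72.4 87.6] a 5.3 med [576.8  18.2 129.3]
blue top z0.134 78 c [ 512.3 -213.9] s [27.5 16.7] a 5.8 med [ 512.5 -214.2  132. ]
yel top z0.134 84 c [ 520.3 -284.5] s [27.7 17.6] a 0.7 med [ 519.5 -283.8  132.1]
block 1255 c [ 465.8 -248.4] s [171.5 161.1] a 6.3 med [ 509.9 -239.9   62.1]
guard z 0.21765385875620075
```

View pics/comb.png

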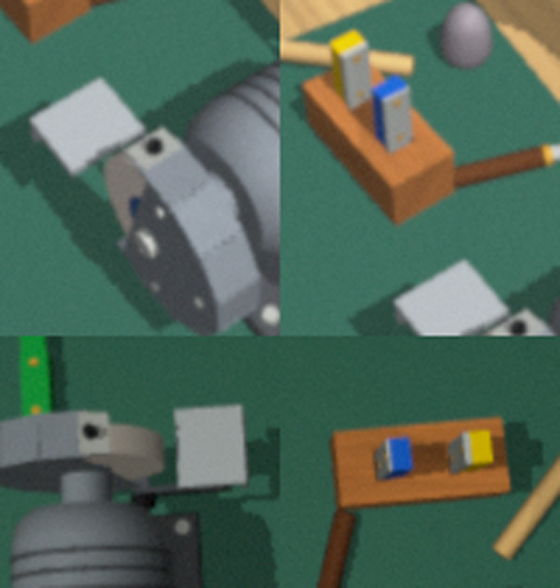

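The crops confirm the blue-gripped gauge at scene (290,180), with its plate on the wheel side (+y). The far wheel's pale rim shows at the guard's mouth. Next I fit the rest and the rim.

Run:
```python
from h import *
ds=[grab('top') for _ in range(6)]; ss=[grab('scene') for _ in range(6)]
for n,L in(('top',ds),('scene',ss)):
    D=np.stack([d['depth'] for d in L]); print(n,'noise',np.median(D.std(0)))
    d=dict(L[0]); d['depth']=np.where((D==0).any(0),0,D.mean(0)).astype(np.float32); W=cloud(d)
    np.save(n+'_W.npy',W)
    X,Y,Z=W[...,0],W[...,1],W[...,2]
    m=(abs(Z-.1295)<.004)&(abs(X-.578)<.05)&(Y>-.03)&(Y<.06)
    nl,lab,st,ce=cv2.connectedComponentsWithStats(m.astype(np.uint8),connectivity=4)
    i=lab[169,270] if n=='top' else lab[250,310]
    # erode to strip attachments then rect
    P=W[lab==i]; P=P[P[:,1]<.047]
    # edges by lines: for bins along each direction
    for yaw in [None]:
        c,s,a=cv2.minAreaRect((P[:,:2]*1000).astype(np.float32)); print('rest',c,s,a,len(P))
    # yaw: fit side edges: per image row/col min & max x as function of y
    ys=np.arange(-.006,.04,.004); lo=[];hi=[]
    for y in ys:
        q=P[abs(P[:,1]-y)<.003,0]; lo.append(q.min());hi.append(q.max())
    print('side slopes',np.degrees(np.polyfit(ys,lo,1)[0]),np.degrees(np.polyfit(ys,hi,1)[0]),np.round(np.array(lo)*1e3),np.round(np.array(hi)*1e3))
    xs=np.arange(.55,.608,.005); lo=[];hi=[]
    for x in xs:
        q=P[abs(P[:,0]-x)<.003,1]; lo.append(q.min());hi.append(q.max())
    print('front/back',np.round(np.array(lo)*1e3,1),np.round(np.array(hi)*1e3,1),np.degrees(np.polyfit(xs,lo,1)[0]))
    # rim strip
    k=(abs(X-.577)<.03)&(Y>.035)&(Y<.13)&(Z>.09)&(lab!=i)
    Q=W[k];C=d['image'][k]
    vv,uu=np.where(k)
    o=np.argsort(Q[:,1])[:]
    sel=[j for j in o if abs(Q[j,0]-.577)<.007][:60:2]
    for j in sel: print(uu[j],vv[j],np.round(Q[j]*1e3,1),C[j])
```

```text
top noise 0.0017154482
rest (578.6034545898438, 16.81098175048828) (70.61846160888672, 59.62484359741211) 3.022944211959839 648
side slopes -5.388579080332124 -5.777558919348659 [546. 546. 546. 546. 543. 543. 543. 543. 543. 543. 543. 543.] [615. 615. 614. 614. 614. 612. 612. 612. 612. 612. 611. 611.]
front/back [-14.3 -14.1 -13.9 -13.8 -11.1 -11.  -10.9 -10.7 -10.4 -10.4 -10.1 -10. ] [45.2 45.5 45.7 46.  46.  46.2 46.4 46.7 46.7 47.  44.8 44.9] 5.037989457230377
252 171 [571.9  60.5 132. ] [75 71 66]
252 169 [577.1  60.8 131. ] [76 73 68]
252 167 [582.3  61.2 130.5] [74 72 66]
251 171 [570.2  61.6 139.9] [85 80 74]
251 168 [577.8  62.  139.6] [81 80 72]
251 166 [583.   62.4 138.8] [78 76 69]
250 169 [574.   63.4 145.6] [91 84 79]
250 167 [579.2  63.8 144.4] [86 83 77]
249 169 [572.9  65.  150.4] [94 89 83]
249 168 [575.6  65.2 149.7] [91 89 80]
249 166 [580.6  65.5 149.1] [94 90 85]
248 169 [571.9  66.6 155.1] [95 93 84]
248 167 [577.1  67.1 153.6] [100  97  88]
248 165 [581.9  67.2 154.2] [98 96 87]
247 168 [573.7  68.6 157.7] [104 100  93]
247 165 [581.1  69.  157.8] [100  96  87]

[... 1612 characters left out ...]
5  85.4 157.2] [121 112 109]
324 275 [583.3  85.6 122.6] [122 114 110]
324 263 [584.   85.9 174.8] [122 118 109]
324 279 [583.5  86.1 105.4] [120 115 110]
324 269 [583.9  86.1 150.1] [121 116 112]
324 270 [583.9  86.3 146. ] [122 115 111]
324 276 [583.8  86.4 119.8] [120 117 112]
324 282 [583.6  86.5  92.4] [120 114 108]
326 261 [580.   87.3 181.7] [131 131 127]
325 266 [583.1  88.7 166. ] [121 116 111]
325 269 [583.2  89.1 153.9] [122 117 111]
325 268 [583.3  89.2 158.5] [122 117 111]
325 271 [583.3  89.4 145.9] [117 110 105]
325 270 [583.3  89.4 150.3] [121 116 111]
325 264 [583.6  89.4 175.6] [123 118 112]
325 279 [583.1  89.6 110.7] [111 107 106]
325 274 [583.4  89.8 133.7] [118 113 109]
```

```bash
cat > g.py <<'E'
# usage: g.py x y z(mm) yaw_of_tool_y(deg): fractions from the measured pose
import sys; from h import *
from scipy.spatial.transform import Rotation as Ro
x,y,z,w=map(float,sys.argv[1:5]); o=telemetry.get_obs()
R=Ro.from_rotvec(o['tool_rot']); c,s=np.cos(np.radians(w)),np.sin(np.radians(w))
G=Ro.from_matrix(np.array([[-s,c,0],[c,s,0],[0,0,-1]]).T.T)
T=np.array([[-s, c,0],[c, s,0],[0,0,-1]]).T  # rows were x,y,z axes
yv=np.array([c,s,0]);zv=np.array([0,0,-1.]);xv=np.cross(yv,zv)
G=Ro.from_matrix(np.column_stack([xv,yv,zv]))
a=np.degrees((R.inv()*G).as_rotvec())/30; d=R.inv().apply(np.array([x,y,z])/1e3-o['tool_pos'])/.3
my=R.as_matrix()[:,1]
print('turn',np.round(a,3),'shift',np.round(d,4),'| now mm',np.round(o['tool_pos']*1e3,1),'yawY',round(np.degrees(np.arctan2(my[1],my[0])),1),'tiltz',np.round(R.as_matrix()[:,2],3),'F',np.round(o['contact_force'],1),'op',round(o['opening']*1e3,1),'gf',round(o['grip_force'],1),'t',o['t'],'q6',round(o['q'][5],2))
E
python3 - <<'E'
from h import *
W=np.load('top_W.npy');m=(abs(W[...,2]-.062)<.007)&(abs(W[...,0]-.516)<.06)&(abs(W[...,1]+.245)<.1)
P=W[m];print(cv2.minAreaRect((P[:,:2]*1000).astype(np.float32)))
EE=0
E
python3 g.py 512.5 -214.2 200 6.3
```

```text
((516.0588989257812, -242.67462158203125), (70.20266723632812, 160.5049591064453), 6.258217811584473)
turn [ 0.    -0.    -2.594] shift [ 1.3936 -0.8643  0.1044] | now mm [ 198.3 -592.7  231.3] yawY -71.5 tiltz [ 0.  0. -1.] F [ 0.7 -0.4  0.4] op 85.4 gf 0.0 t 0.7 q6 -0.12
```

```bash
python3 -m pendant '[0,0,-0.9,0.7,-0.43,0,0.7, 0,0,-0.9,0.7,-0.43,0,0.7, 0,0,-0.9,0.7,-0.43,0,0.7, 0,0,-0.9,0.7,-0.43,0,0.7, 0,0,-0.9,0.7,-0.43,0,0.7, 0,0,-0.9,0.7,-0.43,0,0.7]' 60; python3 g.py 512.5 -214.2 200 6.3
```

```text
t: 1.45
tool_pos: [0.3564, -0.404, 0.2315]
tool_rot: [2.896, 1.215, -0.001]
contact_force: [0.0, -0.3, -1.5]
opening: 0.0599
grip_force: 0.0
turn [ 0.000e+00  1.000e-03 -1.693e+00] shift [ 0.8159 -0.072   0.1044] | now mm [ 356.4 -404.   231.5] yawY -44.5 tiltz [-0.    -0.001 -1.   ] F [ 0.  -0.3 -1.5] op 59.9 gf 0.0 t 1.45 q6 -0.21
```

```bash
python3 -m pendant '[0,0,-0.9,0.8159,-0.072,0,0.7, 0,0,-0.9,0.8159,-0.072,0,0.7, 0,0,-0.9,0.8159,-0.072,0,0.7, 0,0,-0.9,0.8159,-0.072,0,0.7, 0,0,-0.9,0.8159,-0.072,0,0.7, 0,0,-0.9,0.8159,-0.072,0,0.7]'; python3 g.py 512.5 -214.2 170 6.3
```

```text
t: 2.2
tool_pos: [0.5123, -0.2154, 0.2311]
tool_rot: [-2.535, -1.856, 0.001]
contact_force: [-0.0, -0.4, 0.5]
opening: 0.0599
grip_force: 0.0
turn [-0.001  0.001 -0.796] shift [ 0.004  -0.0004  0.2038] | now mm [ 512.3 -215.4  231.1] yawY -17.6 tiltz [-0.001 -0.    -1.   ] F [-0.  -0.4  0.5] op 59.9 gf 0.0 t 2.2 q6 -0.22
```

```bash
python3 -m pendant '[0,0,-0.796,0.004,0,0.2,0.7, 0,0,-0.796,0.004,0,0.2,0.7, 0,0,-0.796,0.004,0,0.2,0.7, 0,0,-0.796,0.004,0,0.2,0.7]'; python3 g.py 512.5 -214.2 88 6.3
```

```text
t: 2.7
tool_pos: [0.5121, -0.2148, 0.1712]
tool_rot: [-2.099, -2.337, 0.001]
contact_force: [0.8, -0.5, -0.4]
opening: 0.0595
grip_force: 0.0
turn [-0.001  0.    -0.005] shift [0.0019 0.0016 0.2773] | now mm [ 512.1 -214.8  171.2] yawY 6.2 tiltz [-0. -0. -1.] F [ 0.8 -0.5 -0.4] op 59.5 gf 0.0 t 2.7 q6 -0.64
```

```bash
python3 -m pendant '[0,0,0,0.002,0.0016,0.1,0.7, 0,0,0,0.002,0.0016,0.2,0.7, 0,0,0,0.002,0.0016,0.277,0.7, 0,0,0,0.002,0.0016,0.277,0.7, 0,0,0,0.002,0.0016,0.277,0, 0,0,0,0.002,0.0016,0.277,0, 0,0,0,0.002,0.0016,0.277,0, 0,0,0,0.002,0.0016,0.277,0, 0,0,0,0.002,0.0016,0.277,0]' 50; python3 g.py 512.5 -214.2 88 6.3
```

```text
t: 3.82
tool_pos: [0.5144, -0.2131, 0.09]
tool_rot: [2.092, 2.339, -0.0]
contact_force: [-0.4, -1.1, 7.0]
opening: 0.0275
grip_force: 51.1
turn [0.004 0.005 0.003] shift [-0.0029 -0.0067  0.0068] | now mm [ 514.4 -213.1   90. ] yawY 6.4 tiltz [ 0.002 -0.002 -1.   ] F [-0.4 -1.1  7. ] op 27.5 gf 51.1 t 3.825 q6 -0.64
```

```bash
python3 -m pendant '[0,0,0,0,0,-0.06,0, 0,0,0,0,0,-0.15,0, 0,0,0,0,0,-0.3,0, 0,0,0,0,0,-0.46,0, 0,0,0,0,0,-0.5,0, 0,0,0,0,0,-0.5,0, 0,0,0,0,0,-0.5,0]'
python3 - <<'E'
from h import *
a=[telemetry.get_obs()]
d=grab('scene'); t=grab('top')
a+= [telemetry.get_obs()]
print([ (x['tool_pos'],x['contact_force'],x['opening'],x['grip_force']) for x in a])
def pr(d,p):
    K,R,tv=cam(d); return cv2.projectPoints(np.array([p],float),d['rvec'],d['tvec'],K,d['dist_coeffs'])[0].ravel()
p=a[0]['tool_pos']; s=pr(d,p); q=pr(t,p); print(s,q)
def crop(d,c,r=60):
    u,v=map(int,c); u=np.clip(u,r,640-r);v=np.clip(v,r,400-r); return d['image'][v-r:v+r,u-r:u+r,::-1]
cv2.imwrite('pics/lift.png',cv2.resize(np.hstack([crop(d,s),crop(t,q)]),None,fx=3.3,fy=3.3,interpolation=cv2.INTER_CUBIC))
E
```

```text
t: 4.7
tool_pos: [0.5123, -0.2115, 0.2356]
tool_rot: [-2.092, -2.338, 0.001]
contact_force: [-1.0, 0.1, -1.8]
opening: 0.0275
grip_force: 50.4
[(array([ 0.51234769, -0.21154328,  0.2355556 ]), array([-0.97750589,  0.09040192, -1.78357566]), 0.027453975469821874, 50.44646590948105), (array([ 0.51240871, -0.21162241,  0.23554641]), array([ 0.10160787,  0.1689114 , -1.55504287]), 0.027524678087369064, 50.44408522546291)]
[286.85847459 142.88715192] [368.05282514 190.64007683]
```

View pics/lift.png

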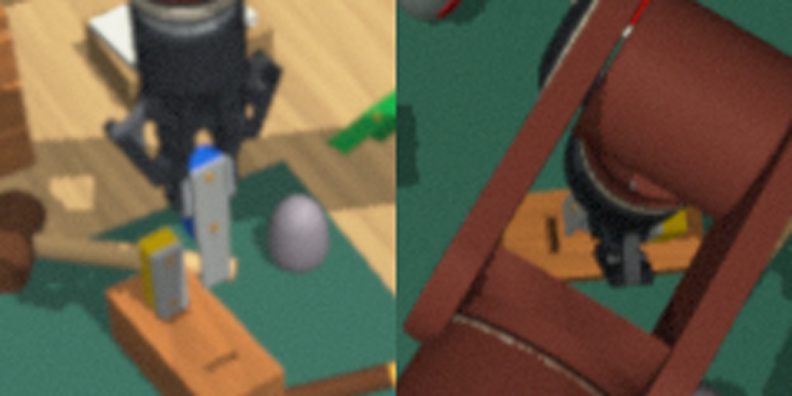

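The gauge is held upright (left crop 210,215). Next I measure its pose relative to the TCP.

```bash
cat > gm.py <<'E'
from h import *
from scipy.spatial.transform import Rotation as Ro
L=[optics.get_image('scene') for _ in range(5)]
d=dict(L[0]);D=np.stack([x['depth'] for x in L]);d['depth']=np.where((D==0).any(0),0,np.median(D,0)).astype(np.float32)
W=cloud(d);o=telemetry.get_obs();R=Ro.from_rotvec(o['tool_rot']).as_matrix()
T=(W-o['tool_pos'])@R   # tool axes; x=-? 
yv=R[:,1];xw=R[:,0]
print('toolx world',np.round(xw,3),'pos',np.round(o['tool_pos']*1e3,1))
hsv=cv2.cvtColor(d['image'],cv2.COLOR_RGB2HSV)
m=(abs(T[...,1])<.016)&(abs(T[...,0])<.03)&(T[...,2]>-.04)&(T[...,2]<.1)
b=m&(hsv[...,0]>105)&(hsv[...,0]<130)&(hsv[...,1]>130)
g=m&~b&(hsv[...,1]<90)
def st(k,n):
    P=T[k]*1e3; print(n,len(P),'x',np.round(np.percentile(P[:,0],[5,50,95]),1),'y',np.round(np.percentile(P[:,1],[2,50,98]),1),'z',np.round(np.percentile(P[:,2],[0,2,50,98,100]),1))
st(b,'blue');st(g,'plate')
P=T[g&(T[...,2]>.0)]*1e3; 
for z in range(0,100,12):
    q=P[abs(P[:,2]-z)<6]
    if len(q): print(z,len(q),np.round(np.median(q,0),1),np.round(q[:,1].min(),1),np.round(q[:,1].max(),1))
A=np.c_[P[:,1],P[:,2],np.ones(len(P))]; r=np.linalg.lstsq(A,P[:,0],rcond=None)[0]; print('face x=%.3f*y+%.3f*z+%.2f'%tuple(r))
E
python3 gm.py
```

```text
toolx world [-0.111  0.994  0.001] pos [ 513.2 -212.1  237.5]
blue 8 x [-3.4 -0.8  1.8] y [-4.  11.9 12.4] z [-39.9 -32.3  17.7  24.1  24.6]
plate 353 x [ 8.9 10.3 11.5] y [-14.8  -0.   14.6] z [-39.9 -38.4   9.   74.7  79.9]
0 19 [10.4  1.6  3.6] -14.2 12.4
12 41 [10.2  0.5 11.7] -15.0 13.7
24 29 [10.3  0.5 24.3] -14.2 12.3
36 31 [10.1 -1.6 35.4] -13.1 11.1
48 29 [10.3 -0.6 47.4] -12.8 10.2
60 29 [10.4 -2.3 59.7] -15.4 10.1
72 28 [10.4 -1.5 71.6] -14.1 10.3
84 1 [  8.3 -11.9  79.9] -11.9 -11.9
face x=-0.040*y+0.006*z+9.81
```

```bash
python3 g.py 576.6 42.5 232 5.5
```

```text
turn [-0.002 -0.001  0.029] shift [0.82   0.3042 0.0186] | now mm [ 513.2 -212.1  237.5] yawY 6.4 tiltz [-0.001  0.001 -1.   ] F [-0.   0.6 -1.5] op 27.2 gf 50.4 t 5.05 q6 -0.64
```

```bash
python3 -m pendant '[0,0,0.029,0.2,0.075,0,0, 0,0,0.029,0.4,0.15,0,0, 0,0,0.029,0.6,0.225,0,0, 0,0,0.029,0.75,0.28,0,0, 0,0,0.029,0.81,0.3,0,0, 0,0,0.029,0.82,0.3042,0,0, 0,0,0.029,0.82,0.3042,0,0, 0,0,0.029,0.82,0.3042,0,0]'; python3 gm.py
python3 - <<'E'
from h import *
L=[grab('scene')['depth'] for _ in range(1)];d=load('scene')
cv2.imwrite('pics/hover.png',cv2.resize(d['image'][150:310,240:400,::-1],None,fx=3.7,fy=3.7,interpolation=cv2.INTER_CUBIC))
E
python3 g.py 576.6 42.5 156.5 5.5
```

```text
t: 6.05
tool_pos: [0.5768, 0.041, 0.2382]
tool_rot: [2.114, 2.323, -0.0]
contact_force: [0.9, -1.0, -0.9]
opening: 0.0274
grip_force: 50.4
toolx world [-0.095  0.995 -0.   ] pos [576.8  41.7 238.3]
blue 3 x [-1.5  2.1  2.4] y [12.2 12.5 12.6] z [14.5 14.7 18.6 19.9 20. ]
plate 383 x [ 8.5  9.7 10.7] y [-14.8   0.4  14. ] z [-39.9 -38.2  14.3  86.4  99. ]
0 24 [9.4 0.1 2.8] -15.3 13.1
12 40 [ 9.7  2.3 11.6] -15.2 13.1
24 40 [ 9.6  0.2 25.1] -15.3 12.9
36 31 [ 9.7  0.1 36. ] -13.0 11.2
48 35 [ 9.6  0.4 48.1] -13.4 11.1
60 30 [ 9.6 -0.  60.2] -13.6 10.8
72 29 [ 9.5 -2.2 72.7] -13.6 10.7
84 8 [25.6 11.1 83.5] -7.0 11.5
96 6 [22.7 10.9 95.9] 10.4 11.2
face x=0.036*y+0.089*z+7.03
turn [-0.     0.    -0.001] shift [ 0.002  -0.0004  0.2724] | now mm [576.8  41.9 238.2] yawY 5.5 tiltz [-0. -0. -1.] F [-0.3 -0.  -1.8] op 27.5 gf 50.4 t 6.35 q6 -0.15
```

View pics/hover.png

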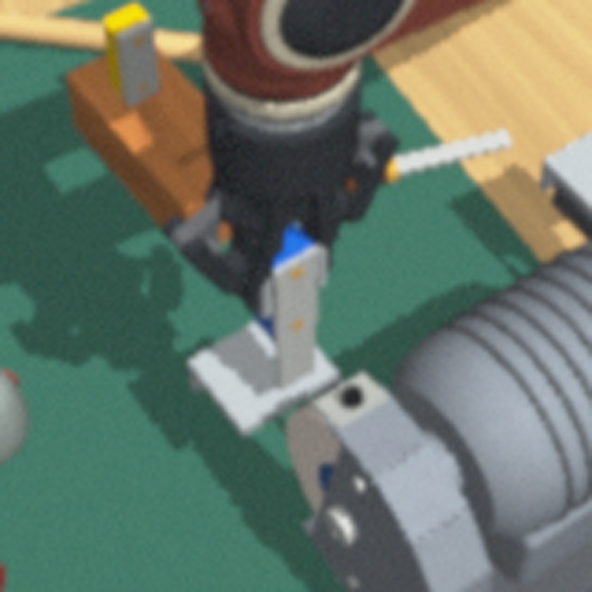

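The gauge hangs over the gap (blade at 295,385 in the crop), between the rest edge and the rim. I lower it in stages.

```bash
python3 -m pendant '[0,0,0,0.006,0,0.04,0, 0,0,0,0.006,0,0.08,0, 0,0,0,0.006,0,0.12,0, 0,0,0,0.006,0,0.16,0, 0,0,0,0.006,0,0.2,0, 0,0,0,0.006,0,0.23,0, 0,0,0,0.006,0,0.245,0, 0,0,0,0.006,0,0.245,0, 0,0,0,0.006,0,0.245,0]'; python3 g.py 576.5 43 156.5 5.5;python3 gm.py
```

```text
t: 7.48
tool_pos: [0.577, 0.0442, 0.1653]
tool_rot: [2.112, 2.325, 0.001]
contact_force: [0.2, -0.2, -0.7]
opening: 0.0271
grip_force: 50.4
turn [0.002 0.    0.   ] shift [-0.0037 -0.0021  0.0294] | now mm [577.   44.2 165.3] yawY 5.5 tiltz [ 0.001 -0.    -1.   ] F [ 0.2 -0.2 -0.7] op 27.1 gf 50.4 t 7.475 q6 -0.15
toolx world [-0.096  0.995 -0.   ] pos [576.8  44.1 165.1]
blue 2 x [2.3 2.8 3.3] y [12.5 12.8 13.2] z [14.5 14.6 17.7 20.7 20.9]
plate 336 x [-13.4  10.3  26.7] y [-13.8   9.6  15.1] z [-39.9 -38.3  12.7  70.9  81.4]
0 27 [10.3  3.8  3.4] -14.1 13.1
12 43 [10.4  4.7 12.3] -14.3 13.4
24 44 [10.3  6.4 24.1] -14.4 13.4
36 60 [-1.5 11.3 35.3] -9.0 15.9
48 14 [18.7 10.7 48. ] 10.0 11.3
60 17 [18.2 10.7 59.5] 7.3 11.5
72 12 [10.1 10.8 71. ] 7.3 11.5
84 1 [29.7 10.5 81.4] 10.5 10.5
face x=-0.267*y+0.031*z+10.98
```

```bash
python3 -m pendant '[0,0,0,-0.008,0,0.008,0, 0,0,0,-0.008,0,0.016,0, 0,0,0,-0.008,0,0.022,0, 0,0,0,-0.008,0,0.025,0, 0,0,0,-0.008,0,0.025,0]'; python3 g.py 576.5 43 156.5 5.5
```

```text
t: 8.35
tool_pos: [0.5769, 0.0418, 0.1572]
tool_rot: [2.112, 2.326, 0.0]
contact_force: [0.2, 0.3, -0.8]
opening: 0.0273
grip_force: 50.5
turn [ 0. -0.  0.] shift [ 0.0041 -0.001   0.0024] | now mm [576.9  41.8 157.2] yawY 5.5 tiltz [ 0.  0. -1.] F [ 0.2  0.3 -0.8] op 27.3 gf 50.5 t 8.35 q6 -0.15
```

Still no contact, so I go down in 0.9 mm steps until the force shows.

```bash
for i in 1; do python3 -m pendant '[0,0,0,0,0,0.003,0, 0,0,0,0,0,0.003,0]' | grep -E 'pos|contact'; python3 -m pendant '[0,0,0,0,0,0.003,0, 0,0,0,0,0,0.003,0]'| grep -E 'pos|contact'; done
```

```text
tool_pos: [0.5771, 0.0418, 0.1571]
contact_force: [-2.1, -0.1, 3.8]
tool_pos: [0.5771, 0.0418, 0.157]
contact_force: [-4.0, -0.2, 7.5]
```

```bash
python3 -m pendant '[0,0,0,0,0,-0.006,0, 0,0,0,-0.006,0,-0.006,0, 0,0,0,-0.006,0,-0.006,0]' | grep -E 'pos|contact'; python3 gm.py | head -8;  python3 -m pendant '[0,0,0,0,0,0.004,0, 0,0,0,0,0,0.004,0]' | grep -E 'pos|contact'
```

```text
tool_pos: [0.5772, 0.04, 0.1571]
contact_force: [-0.5, 1.2, -0.6]
toolx world [-0.096  0.995 -0.   ] pos [577.1  39.9 157.1]
blue 1 x [2.2 2.2 2.2] y [12.4 12.4 12.4] z [18.7 18.7 18.7 18.7 18.7]
plate 294 x [-4.7 10.2 26.4] y [-14.1   6.8  14.8] z [-39.8 -37.1   9.   70.1  76.9]
0 18 [10.5  0.7  4.1] -14.7 12.3
12 37 [10.5  2.5 11.3] -14.8 13.3
24 63 [ 9.8 10.8 25.3] -14.7 16.0
36 22 [10.6 10.5 34.5] -11.7 12.4
48 14 [10.6 10.8 48.4] 7.1 11.3
tool_pos: [0.5771, 0.0399, 0.157]
contact_force: [-3.9, 0.0, 5.0]
```

```bash
python3 -m pendant '[0,0,0,0,0,-0.003,0.5, 0,0,0,0,0,-0.003,0.6, 0,0,0,0,0,-0.003,0.6, 0,0,0,0,0,-0.003,0.6]'; python3 gm.py | sed -n 1,8p; python3 -m pendant '[0,0,0,0,0,-0.1,0.6, 0,0,0,0,0,-0.22,0.6, 0,0,0,0,0,-0.34,0.6, 0,0,0,0,0,-0.34,0.6]'
python3 - <<'E'
from h import *
d=grab('scene'); cv2.imwrite('pics/stand.png',cv2.resize(d['image'][170:300,250:380,::-1],None,fx=4.5,fy=4.5,interpolation=cv2.INTER_CUBIC))
W=cloud(d); hsv=cv2.cvtColor(d['image'],cv2.COLOR_RGB2HSV)
b=(hsv[...,0]>105)&(hsv[...,0]<130)&(hsv[...,1]>130)&(abs(W[...,0]-.577)<.04)&(abs(W[...,1]-.04)<.04)&(W[...,2]>.12)
P=W[b];print(len(P),np.nanmedian(P,0)); P=P[P[:,2]>.193]; print(len(P),np.median(P,0))
E
```

```text
t: 10.22
tool_pos: [0.5769, 0.04, 0.1566]
tool_rot: [-2.112, -2.325, 0.0]
contact_force: [0.6, -0.1, 0.3]
opening: 0.0513
grip_force: 0.0
toolx world [-0.096  0.995  0.   ] pos [577.   40.  156.9]
blue 41 x [-5.1 -0.3  4.2] y [12.7 13.  13.4] z [-38.  -36.3 -12.3  18.   18.7]
plate 286 x [ 6.4 10.  26.3] y [-14.3   4.9  14.1] z [-39.9 -37.6   7.2  70.6  79.7]
0 18 [10.1  1.9  2.9] -14.2 13.2
12 39 [10.1  4.4 12.1] -14.7 13.0
24 44 [ 9.7 10.  25.4] -14.6 15.7
36 23 [10.3 10.6 33.6] -12.3 15.3
48 14 [10.4 11.  46.8] 7.5 11.5
t: 10.98
tool_pos: [0.579, 0.0399, 0.2634]
tool_rot: [2.108, 2.321, 0.008]
contact_force: [-0.5, 0.7, -0.0]
opening: 0.0512
grip_force: 0.0
133 [0.58576989 0.03923096 0.19880439]
86 [0.57838769 0.03858814 0.19970963]
```

View pics/stand.png

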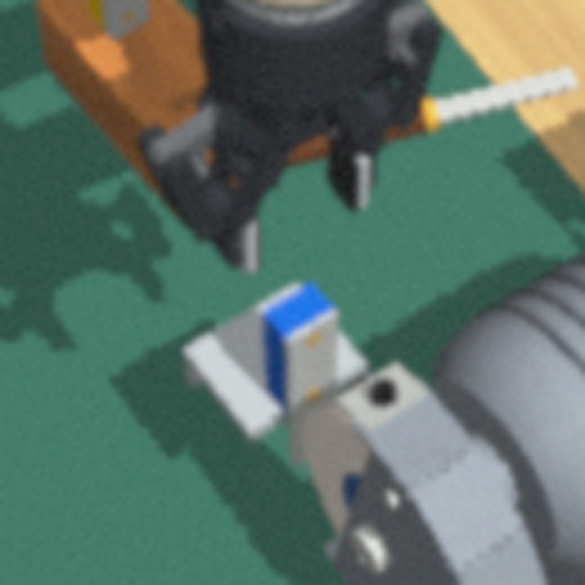

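The gauge stands seated in the gap (crop 300,350). Next I bring the shut fingers round in front of the lip.

```bash
python3 g.py 582.5 -45 101 5.5
```

```text
turn [0.007 0.001 0.   ] shift [-0.283  -0.0137  0.5324] | now mm [577.9  39.9 260.7] yawY 5.5 tiltz [ 0.004 -0.    -1.   ] F [ 0.2  0.1 -0.4] op 51.3 gf 0.0 t 11.025 q6 -0.16
```

```bash
python3 -m pendant '[0,0,0,-0.15,-0.007,0,0, 0,0,0,-0.283,-0.0137,0,0, 0,0,0,-0.283,-0.0137,0.1,0, 0,0,0,-0.283,-0.0137,0.25,0, 0,0,0,-0.283,-0.0137,0.4,0, 0,0,0,-0.283,-0.0137,0.53,0, 0,0,0,-0.283,-0.0137,0.53,0, 0,0,0,-0.283,-0.0137,0.53,0, 0,0,0,-0.283,-0.0137,0.53,0]'; python3 g.py 581.9 -28 101 5.5
```

```text
t: 12.15
tool_pos: [0.5826, -0.0452, 0.1024]
tool_rot: [2.11, 2.323, 0.003]
contact_force: [0.3, 0.3, 0.7]
opening: 0.0001
grip_force: 0.0
turn [0.007 0.002 0.   ] shift [0.0574 0.0031 0.0045] | now mm [582.6 -45.2 102.4] yawY 5.5 tiltz [ 0.004 -0.001 -1.   ] F [0.3 0.3 0.7] op 0.1 gf 0.0 t 12.15 q6 -0.3
```

```bash
f(){ grep -E 't:|pos|contact'|tr '\n' ' ';echo; }
python3 -m pendant '[0,0,0,0.02,0,0,0, 0,0,0,0.04,0,0,0, 0,0,0,0.05,0,0,0, 0,0,0,0.05,0,0,0]'|f
python3 -m pendant '[0,0,0,0.005,0,0,0, 0,0,0,0.01,0,0,0, 0,0,0,0.01,0,0,0]'|f
python3 -m pendant '[0,0,0,0.004,0,0,0, 0,0,0,0.007,0,0,0, 0,0,0,0.007,0,0,0]'|f
```

```text
t: 12.65 tool_pos: [0.5796, -0.0296, 0.0999] tool_rot: [-2.112, -2.326, 0.0] contact_force: [0.6, -1.1, -0.2] 
t: 13.02 tool_pos: [0.5794, -0.027, 0.0999] tool_rot: [-2.112, -2.326, 0.0] contact_force: [0.5, -0.4, -0.6] 
t: 13.4 tool_pos: [0.5792, -0.0249, 0.0999] tool_rot: [-2.112, -2.326, -0.0] contact_force: [-0.1, -0.1, -0.3]
```

```bash
f(){ grep -E 't:|pos|contact'|tr '\n' ' ';echo; }
python3 -m pendant '[0,0,0,0.003,0,0,0, 0,0,0,0.006,0,0,0, 0,0,0,0.006,0,0,0]'|f
python3 -m pendant '[0,0,0,0.003,0,0,0, 0,0,0,0.006,0,0,0, 0,0,0,0.006,0,0,0]'|f
python3 -m pendant '[0,0,0,0.003,0,0,0, 0,0,0,0.006,0,0,0, 0,0,0,0.006,0,0,0]'|f
```

```text
t: 13.78 tool_pos: [0.5791, -0.024, 0.0999] tool_rot: [2.111, 2.324, -0.002] contact_force: [0.6, -5.3, -0.4] 
t: 14.15 tool_pos: [0.5789, -0.0224, 0.0999] tool_rot: [2.111, 2.324, -0.002] contact_force: [0.3, -5.4, -0.8] 
t: 14.52 tool_pos: [0.5788, -0.0206, 0.0999] tool_rot: [2.111, 2.324, -0.002] contact_force: [1.3, -6.4, -0.6]
```

```bash
f(){ grep -E 't:|pos|contact'|tr '\n' ' ';echo; }
python3 -m pendant '[0,0,0,0.003,0,0,0, 0,0,0,0.006,0,0,0, 0,0,0,0.006,0,0,0]'|f
python3 -m pendant '[0,0,0,0.003,0,0,0, 0,0,0,0.005,0,0,0, 0,0,0,0.005,0,0,0]'|f
python3 -m pendant '[0,0,0,0.002,0,0,0, 0,0,0,0.003,0,0,0, 0,0,0,0.003,0,0,0]'|f
```

```text
t: 14.9 tool_pos: [0.5786, -0.0188, 0.1] tool_rot: [2.111, 2.324, -0.002] contact_force: [-0.2, -6.2, -0.7] 
t: 15.28 tool_pos: [0.5785, -0.0174, 0.0999] tool_rot: [2.111, 2.324, -0.002] contact_force: [0.5, -5.6, -1.8] 
t: 15.65 tool_pos: [0.5784, -0.0165, 0.1] tool_rot: [2.111, 2.324, -0.002] contact_force: [-0.2, -5.6, -1.6]
```

```bash
f(){ grep -E 't:|pos|contact'|tr '\n' ' ';echo; }
python3 -m pendant '[0,0,0,0.002,0,0,0, 0,0,0,0.003,0,0,0, 0,0,0,0.003,0,0,0]'|f
python3 -m pendant '[0,0,0,0.002,0,0,0, 0,0,0,0.002,0,0,0, 0,0,0,0.002,0,0,0]'|f
python3 -m pendant '[0,0,0,0.002,0,0,0, 0,0,0,0.002,0,0,0, 0,0,0,0.002,0,0,0]'|f
```

```text
t: 16.02 tool_pos: [0.5783, -0.0158, 0.0999] tool_rot: [2.111, 2.324, -0.002] contact_force: [0.5, -7.0, -1.0] 
t: 16.4 tool_pos: [0.5783, -0.0152, 0.0999] tool_rot: [2.111, 2.324, -0.002] contact_force: [0.9, -6.9, -1.5] 
t: 16.77 tool_pos: [0.5782, -0.0146, 0.1] tool_rot: [2.111, 2.324, -0.002] contact_force: [1.1, -6.2, -0.0]
```

```bash
f(){ grep -E 't:|pos|contact'|tr '\n' ' ';echo; }
python3 -m pendant '[0,0,0,0.002,0,0,0, 0,0,0,0.002,0,0,0, 0,0,0,0.002,0,0,0]'|f
python3 -m pendant '[0,0,0,0.002,0,0,0, 0,0,0,0.002,0,0,0, 0,0,0,0.002,0,0,0]'|f
```

```text
t: 17.15 tool_pos: [0.5782, -0.0146, 0.1] tool_rot: [2.111, 2.323, -0.004] contact_force: [0.6, -8.8, -1.1] 
t: 17.52 tool_pos: [0.5782, -0.0146, 0.1] tool_rot: [2.11, 2.322, -0.005] contact_force: [0.6, -9.3, -2.2]
```

```bash
python3 -m pendant '[0,0,0,0.001,0,0,0, 0,0,0,0.001,0,0,0]'|grep -E 'pos|contact'
python3 - <<'E'
from h import *
F=[]
for i in range(6):
    d=grab('scene'); F.append(telemetry.get_obs()['contact_force'])
print(np.mean(F,0),np.std(F,0))
cv2.imwrite('pics/nip.png',cv2.resize(d['image'][170:300,250:380,::-1],None,fx=4.5,fy=4.5,interpolation=cv2.INTER_CUBIC))
E
```

```text
tool_pos: [0.5782, -0.0146, 0.1]
contact_force: [0.7, -11.1, -1.1]
[  1.21106582 -11.33172058  -1.48956896] [0.3851716  0.19447918 0.33110208]
```

View pics/nip.png

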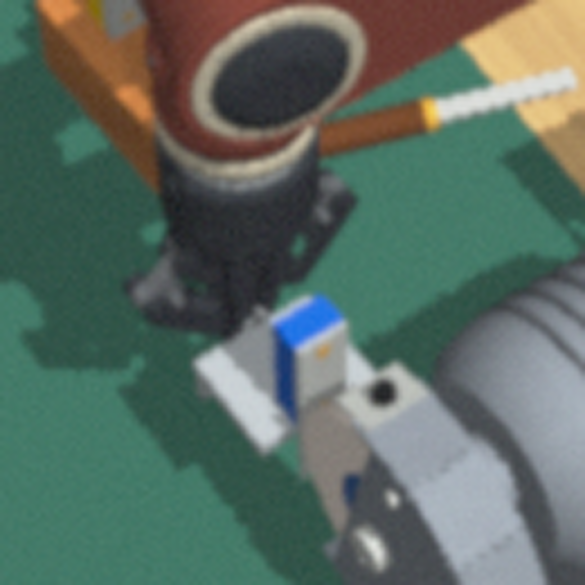

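The blade is nipped at about 11 N with the gauge upright (crop 310,350). I back off and measure the gauge.

```bash
python3 -m pendant '[0,0,0,-0.04,0,0,0, 0,0,0,-0.12,0,0,0.3, 0,0,0,-0.12,0,-0.1,0.6, 0,0,0,-0.12,0,-0.25,0.6, 0,0,0,-0.12,0,-0.4,0.6, 0,0,0,-0.12,0,-0.53,0.6, 0,0,0,-0.12,0,-0.53,0.6, 0,0,0,-0.12,0,-0.53,0.6]'
python3 - <<'E'
from h import *
L=[grab('scene') for _ in range(4)];d=L[-1];d['depth']=np.median([x['depth'] for x in L],0)
W=cloud(d); hsv=cv2.cvtColor(d['image'],cv2.COLOR_RGB2HSV)
b=(hsv[...,0]>105)&(hsv[...,0]<130)&(hsv[...,1]>130)&(abs(W[...,0]-.577)<.04)&(abs(W[...,1]-.045)<.04)&(W[...,2]>.12)
P=W[b]; P=P[P[:,2]>.193]; print(len(P),np.median(P,0),cv2.minAreaRect((P[:,:2]*1e3).astype(np.float32)))
g=(hsv[...,1]<90)&(abs(W[...,0]-.577)<.014)&(abs(W[...,1]-.06)<.015)&(W[...,2]>.165)&(W[...,2]<.195)
Q=W[g]*1e3;A=np.c_[Q[:,0]-576,Q[:,2]-180,np.ones(len(Q))];print(len(Q),np.linalg.lstsq(A,Q[:,1],rcond=None)[0])
E
python3 g.py 576.1 49.6 263 5.5
```

```text
t: 19.08
tool_pos: [0.581, -0.0473, 0.2579]
tool_rot: [-2.111, -2.325, 0.0]
contact_force: [0.3, -0.4, -0.4]
opening: 0.0511
grip_force: 0.0
90 [0.57645804 0.04638834 0.19967824] ((576.0092163085938, 46.70549774169922), (27.394845962524414, 15.510692596435547), 7.147523403167725)
80 [ 0.06376183 -0.0949429  58.32636443]
turn [-0.006 -0.002  0.   ] shift [ 0.3232  0.0162 -0.0204] | now mm [580.5 -47.4 256.8] yawY 5.5 tiltz [-0.003  0.001 -1.   ] F [ 0.8  0.2 -0.6] op 51.2 gf 0.0 t 19.275 q6 -0.31
```

```bash
python3 -m pendant '[0,0,0,0.12,0.007,-0.02,0.6, 0,0,0,0.25,0.015,-0.02,0.6, 0,0,0,0.319,0.0162,-0.02,0.6, 0,0,0,0.319,0.0162,-0.02,0.6, 0,0,0,0.319,0.0162,-0.02,0.6]'|grep -E 't:|contact'; python3 g.py 576.2 48.2 157.5 5.5
```

```text
t: 19.9
tool_rot: [-2.113, -2.325, 0.001]
contact_force: [0.5, -0.2, 0.8]
turn [-0.001  0.001 -0.001] shift [ 0.003  -0.0022  0.3568] | now mm [577.   47.4 264.5] yawY 5.5 tiltz [-0.001 -0.    -1.   ] F [ 0.5 -0.2  0.8] op 50.9 gf 0.0 t 19.9 q6 -0.14
```

```bash
python3 -m pendant '[0,0,0,0.003,-0.002,0.12,0.6, 0,0,0,0.003,-0.002,0.22,0.6, 0,0,0,0.003,-0.002,0.31,0.6, 0,0,0,0.003,-0.002,0.35,0.6, 0,0,0,0.003,-0.002,0.355,0.6, 0,0,0,0.003,-0.002,0.355,0.6, 0,0,0,0.003,-0.002,0.355,0.6]' 40|grep -E 'pos|t:|contact'; python3 -m pendant '[0,0,0,0,0,0,0.45, 0,0,0,0,0,0,0.38, 0,0,0,0,0,0,0, 0,0,0,0,0,0,0, 0,0,0,0,0,0,0, 0,0,0,0,0,0,0]'
```

```text
t: 20.78
tool_pos: [0.5772, 0.0488, 0.16]
tool_rot: [2.111, 2.324, 0.002]
contact_force: [-0.7, 0.2, -0.6]
t: 21.52
tool_pos: [0.5764, 0.049, 0.1588]
tool_rot: [-2.112, -2.326, -0.0]
contact_force: [-2.0, -0.3, 3.6]
opening: 0.0278
grip_force: 40.4
```

```bash
f(){ grep -E 't:|pos|contact'|tr '\n' ' ';echo; }
python3 -m pendant '[0,0,0,0,0,-0.006,0, 0,0,0,0,0,-0.012,0, 0,0,0,0,0,-0.018,0]'|f
python3 -m pendant '[0,0,0,0,0,-0.01,0, 0,0,0,0,0,-0.02,0, 0,0,0,0,0,-0.03,0, 0,0,0,0,0,-0.04,0]'|f
python3 -m pendant '[0,0,0,0,0,-0.02,0, 0,0,0,0,0,-0.04,0, 0,0,0,0,0,-0.06,0, 0,0,0,0,0,-0.08,0]'|f
python3 -m pendant '[0,0,0,0,0,-0.02,0, 0,0,0,0,0,-0.04,0, 0,0,0,0,0,-0.08,0, 0,0,0,0,0,-0.14,0, 0,0,0,0,0,-0.14,0, 0,0,0,0,0,-0.14,0]'|f; python3 gm.py
```

```text
t: 21.9 tool_pos: [0.5753, 0.0489, 0.1622] tool_rot: [-2.111, -2.324, 0.003] contact_force: [-1.0, -0.0, -7.3] 
t: 22.4 tool_pos: [0.5763, 0.049, 0.176] tool_rot: [-2.112, -2.325, -0.0] contact_force: [-1.0, 0.4, -6.5] 
t: 22.9 tool_pos: [0.5764, 0.049, 0.2004] tool_rot: [2.112, 2.325, 0.001] contact_force: [0.5, 0.1, -6.4] 
t: 23.65 tool_pos: [0.5764, 0.0489, 0.242] tool_rot: [2.112, 2.325, 0.0] contact_force: [-0.2, 0.0, -2.3] 
toolx world [-0.096  0.995  0.   ] pos [576.  49. 241.]
blue 11 x [-10.8  -3.8   2.7] y [-12.5  12.7  13.3] z [-40.  -39.9  15.4  24.7  25.4]
plate 419 x [ 7.3  9.  21.8] y [-14.7   2.1  14.4] z [-39.8 -37.7  19.5  93.   99.4]
0 20 [ 9.  -0.1  2.7] -14.6 12.9
12 42 [ 8.8 -0.  10.7] -15.9 13.1
24 41 [ 8.8  2.8 24.4] -15.4 13.2
36 35 [ 8.9 -0.2 37. ] -12.7 11.5
48 32 [ 8.9 -1.2 48.7] -13.3 11.6
60 31 [ 9.1  0.1 59.7] -13.6 11.9
72 48 [ 8.9  4.2 72.4] -14.0 11.7
84 17 [19.1 10.9 83.4] -13.7 11.5
96 12 [21.2 11.3 95.9] 10.6 12.0
face x=0.098*y+0.099*z+6.06
```

The gauge came up with a light drag of about 5 N. Back to the block.

```bash
python3 g.py 512.8 -210.4 240 6.3
```

```text
turn [-0.002 -0.    -0.026] shift [-0.8403 -0.2926  0.0036] | now mm [576.  49. 241.] yawY 5.5 tiltz [-0.001  0.    -1.   ] F [-0.3 -0.6 -1.9] op 28.0 gf 40.5 t 23.9 q6 -0.14
```

```bash
python3 -m pendant '[0,0,-0.026,-0.2,-0.07,0,0, 0,0,-0.026,-0.4,-0.14,0,0, 0,0,-0.026,-0.6,-0.21,0,0, 0,0,-0.026,-0.76,-0.265,0,0, 0,0,-0.026,-0.83,-0.29,0,0, 0,0,-0.026,-0.84,-0.2926,0,0, 0,0,-0.026,-0.84,-0.2926,0,0, 0,0,-0.026,-0.84,-0.2926,0,0]'|grep -E 't:|contact'; python3 gm.py; python3 g.py 512.8 -210.4 92 6.3
```

```text
t: 24.9
tool_rot: [-2.094, -2.341, -0.0]
contact_force: [-0.5, -1.0, -0.8]
toolx world [-0.11   0.994  0.   ] pos [ 513.3 -209.7  241.8]
blue 10 x [-7.5 -1.7  2.7] y [12.5 12.9 13.4] z [11.3 11.3 18.1 23.4 23.8]
plate 358 x [ 7.7  9.1 10.4] y [-14.5   0.   14. ] z [-40.  -37.9  13.4  75.5  80. ]
0 21 [9.  0.  4.1] -14.5 12.8
12 39 [ 8.9  3.  12.7] -14.5 13.5
24 38 [ 9.1  1.  24.7] -14.3 13.2
36 31 [ 9.3 -1.1 35.5] -13.5 10.9
48 31 [ 9.1  2.  48.6] -12.6 11.8
60 31 [ 9.1  0.6 60.3] -11.3 11.6
72 29 [ 8.9 -1.2 71.3] -13.6 11.7
84 4 [ 8.9 -2.  78.6] -13.7 10.3
face x=-0.060*y+0.010*z+8.42
turn [ 0.    -0.     0.001] shift [-0.002  -0.002   0.4994] | now mm [ 513.3 -209.7  241.8] yawY 6.3 tiltz [ 0.  0. -1.] F [-0.2 -0.2 -1.3] op 27.3 gf 40.5 t 25.15 q6 -0.63
```

```bash
python3 -m pendant '[0,0,0,-0.002,-0.002,0.1,0, 0,0,0,-0.002,-0.002,0.2,0, 0,0,0,-0.002,-0.002,0.29,0, 0,0,0,-0.002,-0.002,0.31,0, 0,0,0,-0.002,-0.002,0.33,0, 0,0,0,-0.002,-0.002,0.345,0, 0,0,0,-0.002,-0.002,0.36,0, 0,0,0,-0.002,-0.002,0.372,0, 0,0,0,-0.002,-0.002,0.372,0]'; python3 g.py 512.8 -210.4 92 6.3
```

```text
t: 26.28
tool_pos: [0.5125, -0.2109, 0.13]
tool_rot: [-2.096, -2.339, 0.0]
contact_force: [-0.2, -0.7, -0.9]
opening: 0.0275
grip_force: 40.5
turn [-0.001 -0.001 -0.001] shift [0.0015 0.0014 0.1266] | now mm [ 512.5 -210.9  130. ] yawY 6.3 tiltz [-0.  0. -1.] F [-0.2 -0.7 -0.9] op 27.5 gf 40.5 t 26.275 q6 -0.63
```

In the slot without contact. On down.

```bash
f(){ grep -E 't:|pos|contact'|tr '\n' ' ';echo; }
python3 -m pendant '[0,0,0,0.001,0,0.03,0, 0,0,0,0.001,0,0.06,0, 0,0,0,0.001,0,0.09,0, 0,0,0,0.001,0,0.115,0, 0,0,0,0.001,0,0.12,0, 0,0,0,0.001,0,0.12,0]'|f
python3 -m pendant '[0,0,0,0,0,0.004,0, 0,0,0,0,0,0.004,0]'|f
python3 -m pendant '[0,0,0,0,0,0.004,0, 0,0,0,0,0,0.004,0]'|f
```

```text
t: 27.02 tool_pos: [0.5126, -0.2107, 0.0942] tool_rot: [-2.096, -2.34, -0.0] contact_force: [0.7, -0.5, -1.0] 
t: 27.28 tool_pos: [0.5127, -0.2108, 0.0933] tool_rot: [2.096, 2.34, 0.0] contact_force: [0.3, -0.1, -1.4] 
t: 27.52 tool_pos: [0.5126, -0.2107, 0.0918] tool_rot: [2.096, 2.34, -0.0] contact_force: [0.4, -0.5, -1.5]
```

```bash
f(){ grep -E 't:|pos|contact'|tr '\n' ' ';echo; }
python3 -m pendant '[0,0,0,0,0,0.004,0, 0,0,0,0,0,0.004,0]'|f
python3 -m pendant '[0,0,0,0,0,0.002,0, 0,0,0,0,0,0.002,0]'|f
```

```text
t: 27.78 tool_pos: [0.5127, -0.2108, 0.0918] tool_rot: [-2.096, -2.34, 0.0] contact_force: [-2.6, 1.0, 5.3] 
t: 28.02 tool_pos: [0.5127, -0.2108, 0.0918] tool_rot: [-2.096, -2.34, 0.0] contact_force: [-4.2, 2.5, 8.2]
```

Seated at the expected height (92 mm). Release and retreat.

```bash
python3 -m pendant '[0,0,0,0,0,-0.005,0.45, 0,0,0,0,0,-0.005,0.6, 0,0,0,0,0,-0.005,0.6, 0,0,0,0,0,-0.005,0.6, 0,0,0,0,0,-0.12,0.6, 0,0,0,0,0,-0.26,0.6, 0,0,0,0,0,-0.4,0.6, 0,0,0,0,0,-0.45,0.6, 0,0,0,0,0,-0.45,0.6]'; python3 -m pendant '[0,0,0,-0.3,-0.6,0,0.6, 0,0,0,-0.3,-0.6,0,0.6, 0,0,0,-0.3,-0.6,0,0.6, 0,0,0,-0.3,-0.6,0,0.6, 0,0,0,-0.3,-0.6,0,0.6, 0,0,0,-0.3,-0.6,0,0.6]'|grep -E 't:|pos'
python3 - <<'E'
from h import *
d=grab('scene');t=grab('top')
a=cv2.resize(d['image'][120:320,230:400,::-1],None,fx=2.2,fy=2.2,interpolation=cv2.INTER_CUBIC)
b=cv2.resize(t['image'][120:320,190:380,::-1],None,fx=2.2,fy=2.2,interpolation=cv2.INTER_CUBIC)
cv2.imwrite('pics/end.png',np.hstack([a,b]))
E
```

```text
t: 29.15
tool_pos: [0.5129, -0.2109, 0.2255]
tool_rot: [2.095, 2.339, 0.0]
contact_force: [0.5, 0.1, -1.2]
opening: 0.051
grip_force: 0.0
t: 29.9
tool_pos: [0.3441, -0.319, 0.224]
tool_rot: [-2.094, -2.34, -0.001]
```

View pics/end.png

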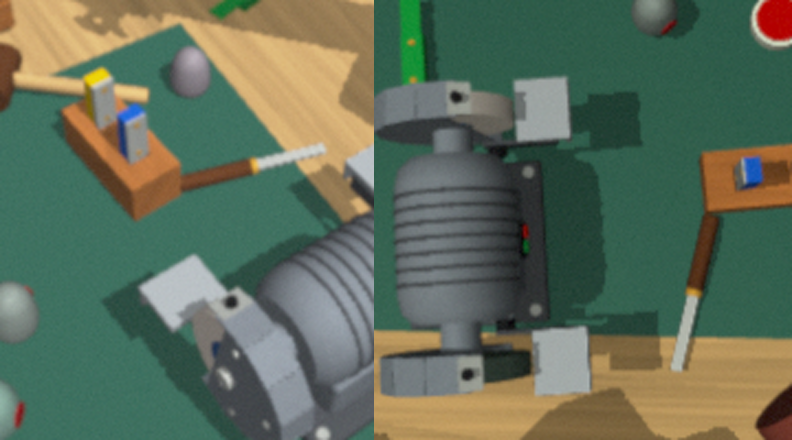

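The gauge stands in its slot (left 132,135), the rest is close to the wheel (right 515,110), and the bystanders are undisturbed. I hand the job in.

```bash
python3 -c "
from station import ctrl; print(ctrl.finish_job())"
```

```text
the job is handed in; nothing more can be done
None
```

The tool rest was set with the blue 3 mm gauge: it nipped the blade at about 11 N, the gauge drew straight up with roughly 5 N of drag and went back in its slot, and the job was handed in after about 30 s of robot time.

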